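# Stow the lantern for the drive

## Robot

A 6-joint arm with a two-finger parallel gripper is mounted at the origin on the work surface. World frame = base frame: x ahead of the robot, y to its left, z up, the work surface at z = 0. Lengths are in m, angles in rad, forces in N, time in s.
With the tool pointing down it reaches from about 0.25 to 0.725 m from the base axis. Payload 4 kg.
Tool frame: the origin (TCP) lies at the very end of the fingers, on their centre line; the grasp point (between the pads) lies 19 mm behind it; z points along the fingers, y is the line along which they close (so a half turn about z gives the same grasp; the last joint's range is limited). The gripper opens to 85 mm and grips with 20 to 120 N. Pads are 22 mm wide; open, the fingers measure 114 mm over their backs; the gripper's body (76 mm by 85 mm) begins 54 mm behind the grasp point. The pads swing forward as they close: fully open they stand 13 mm farther back than shut.
Start: joints at [1.19, 0.241, 0.005, 1.335, 0, 1.571], TCP at [0.186, 0.464, 0.231] pointing down, gripper open.
Joint ranges: [-2.72, 2.72], [-1.05, 1.87], [-1.09, 1.28], [-1.99, 2.15], [-1.42, 1.44], [-3.14, 3.14]. Speed limits (rad/s): [2.79, 2.79, 3.14, 3.14, 3.14, 3.14].

## Interface

Orientations are given as a unit quaternion [x, y, z, w].
In Python, from workcell import * gives the robot as it stands. The module is installed in compiled form; this text tells all that it offers.
- The arm moves only by the tool send_rows, never from a script. Its argument "steps" is text: rows parted by semicolons, each of 7 numbers parted by spaces: the opening, from -1 (shut) to 1 (fully open), then the shift along the world's x, y, z in m, then the turn, a rotation vector about the world's x, y, z in rad. A call has exactly 5 rows; each row shifts and turns the commanded pose from where the row before left it; what a row does not reach is not made up. A row lasts 1/12 s, in which the tool goes at most 41.7 mm and 7.16 degrees, less where a joint would pass 70% of its speed; a pose out of reach is approached as far as the arm can. A call is refused whole if a number of a shift passes 0.0417 or a number of a turn 0.125, either way. A call with a gripper value outside its range is refused whole. The fingers move at their own pace and stop on an object; the grip force is fixed at half the most. Time passes only in rows, so rows that do not move let the fingers close, or fill a call up. It gives the time, the measured TCP pose, the force, the opening and the grip force at its end, in the units of the state.
- get_obs(): the state, without advancing time (a new reading comes with each control period).
- camera(name): name is "scene" or "top" or "wrist"; returns a dict with "frame" (400x640x3 uint8, red, green, blue), "range_z" (400x640 float32, m along the optical axis (not along the pixel's ray), 0 where there is no reading), "camera_matrix" (3x3 intrinsics, pixels), "extrinsics" (4x4, takes a point from world to camera coordinates); the wrist camera has in their place "T_tool_cam" (4x4, takes a point from camera to tool coordinates, whose origin is the TCP and whose axes are the flange's). Camera axes: x right, y down, z forward; pixel columns grow to the right and rows downward; lengths in m; the calibration is good to about 2 mm. The wrist camera is an equidistant fisheye: a pixel r from the principal point sees the ray r / f radians off the axis. A picture is of the moment at which its call begins: read the wrist's pose just before it.
- job_done(): hands the job in; it is judged then, once.
The state is a dict: "clock": time; "joint_pos": joint angles; "joint_vel": joint speeds; "tau": joint torques, N m; "eef_pos": TCP position; "tool_rot": TCP orientation; "ft_force": force on the tool from outside, world axes, zero at the start; "ft_torque": the same for the moment, N m; "grip_width": finger opening in m; "grasp_force": force on a finger pad.
Only numpy, scipy, OpenCV 4.12 (cv2) and the standard library are available. Lean on these libraries where they do the work, as an engineer would, in place of code of your own. Each camera call takes 0.05 s, during which the arm holds its last target. There are 200 camera calls.

## Task

Get the camper ready to drive off: lift the small round LED lantern up and off its hook and stand it gently, upright, on the floor of the open drawer, then let go of it and slide the drawer fully shut without slamming it. Leave the billy can hanging on its hook and leave the other things on the counter and on the drawer unit where they are.

Things in the scene. Friction and masses are not known exactly. Their poses are not given: they have to be found in the camera images.
- lantern: Puck-shaped LED camping lantern, black with a cream band, 80 mm in diameter and 40 mm high, 0.13 to 0.25 kg, with an upright loop handle on top (87 mm high in all). It hangs by the loop from either one of the two hooks, swinging freely. Origin at the centre of its underside, z up, x along the hook arm; the loop's plane is square to the arm.
- lantern_loop (a point): Centre of the loop's top face, 87 mm above the lantern's underside. Rigid flat-strap loop like an upside-down U: strap 16 mm deep (x); two legs 6 mm thick, 50 mm over their outsides (y); crossbar 7 mm thick, 40 mm clear below it. Can be pinched from above across the 50 mm, a finger outside each leg and the hook arm between; fingertips reach at most 45 mm below this point.
- billy: Small lidded aluminium billy can, 76 mm in diameter and 64 mm high, 0.2 kg, hanging from the other hook by a loop of the same shape and size as the lantern's (111 mm high in all). Origin at the centre of its underside, z up. It stays where it is.
- hook_stand: Steel T-shaped stand fixed to the counter: round foot 130 mm across, 16 mm post, 12 mm crossbar along y, 180 mm long, its middle 220 mm above the counter; only the hook tips stand higher. Two level hook arms (8 mm round bars) 160 mm apart run 85 mm from the crossbar along the stand's -x, roughly towards the robot, to upturned tips. Origin under the centre of the foot, on the counter.
- hook_left (a point): Top of the +y hook arm where a loop's crossbar hangs, 60 mm from the stand's crossbar, 224 mm above the counter; axes as the stand's. The tip is 29 mm farther along -x and rises 13 mm above the arm's top. To come off, a loop is raised 16 to 28 mm (higher, the lantern's body meets the arm from below) and moved 45 mm or more along -x.
- hook_right (a point): The same point on the -y hook arm.
- cabinet: Plywood drawer unit with a white front, fixed to the counter: 240 mm deep (x), 280 mm wide (y), 140 mm high; its one drawer slides out along the unit's -x, roughly towards the robot. Origin at the centre of its underside. The shut drawer's front face lies 120 mm, the front edge of the top board 105 mm, along -x from the origin. The top board's underside is 128 mm above the counter.
- cabinet_drawer0 (a joint): How far the drawer is out, in m: 0 fully shut (front against the unit), at most 0.165. It starts between 0.125 and 0.155. It takes about 1 N to slide, plus 4 N per m/s, and stays where it is left.
- cabinet_drawer0_handle (a point): Middle of the drawer's bar handle; moves with the drawer. A level steel bar along the unit's y, 120 mm long, 11 mm thick, its centre 35 mm in front of the drawer's front face and 102 mm above the counter. Nothing lies above it. It can be pushed towards the unit or pinched from above.
- drawer_floor (a point): Point on the drawer's floor in the free +y part, 22 mm above the counter, moving with the drawer; axes as the unit's. 53 mm behind the drawer's inner front face, 74 mm from its inner +y side: the lantern fits standing here. Drawer inside: 195 mm long (x), 238 mm wide (y), walls 96 mm high; front 21 mm thick in all, its top edge 128 mm above the counter.
- matchtin: Plain flat steel box, 90 x 60 x 35 mm, loose on the drawer's floor in its -y part, long side along the drawer. Origin at the centre of its underside. It may stay there and move with the drawer.
- tin: Round tin, 106 mm across and 58 mm high, with a clip-on lid and two catches, standing on top of the drawer unit, near the middle. Origin at the centre of its underside.
- bowl_a: Hard plastic lilac bowl, 130 mm across and 55 mm high, on the counter. Origin at the centre of its underside.
- bowl_b: Another lilac bowl of the same shape. Origin at the centre of its underside.
- tongs: Steel tongs, 215 mm long, 45 mm wide and 16 mm high, lying along their x. Origin midway along, on the underside.

How it is judged:
On the way, in this order (a step that is already met when the one before it is completed fails the run):
1. the lantern is off its hook: its loop more than 60 mm from both hooks and more than 160 mm above the counter, the lantern not touching the stand (distance between lantern_loop and hook_left above 0.06 m and distance between lantern_loop and hook_right above 0.06 m and height (world z) of lantern_loop above 0.16 m and contact force between lantern and hook_stand below 0.05 N), for 0.1 s.
2. the lantern stands upright on the floor of the drawer, which is still out by more than 80 mm, and the fingers have let go of it (x of lantern in the frame of drawer_floor between -0.02 and 0.11 m and y of lantern in the frame of drawer_floor between -0.13 and 0.045 m and z of lantern in the frame of drawer_floor between -0.01 and 0.01 m and angle between lantern's own z axis and vertical below 0.15 rad and contact force between the fingers and lantern below 0.05 N and value of joint cabinet_drawer0 above 0.08 m), for 0.2 s.
3. the drawer is shut to within 6 mm (value of joint cabinet_drawer0 below 0.006 m), for 0.2 s.
At the end, for the whole second after the job is handed in: The lantern stands upright (within 0.15 rad) and at rest on the drawer's floor (underside within 10 mm of the floor), let go of; the drawer is shut to within 6 mm; the billy can still hangs on its hook (x of lantern in the frame of drawer_floor between -0.02 and 0.11 m and y of lantern in the frame of drawer_floor between -0.13 and 0.045 m and z of lantern in the frame of drawer_floor between -0.01 and 0.01 m and angle between lantern's own z axis and vertical below 0.15 rad and contact force between the fingers and lantern below 0.05 N and value of joint cabinet_drawer0 below 0.006 m and linear speed of lantern below 0.02 m/s and horizontal distance between billy and hook_stand below 0.13 m and height (world z) of billy above 0.105 m); the robot touches nothing.
It fails at once if the drawer is slammed (closing faster than 0.4 m/s) (velocity of joint cabinet_drawer0 below -0.4 m/s).
It fails at once if the lantern is dropped or thrown into the drawer (faster than 0.5 m/s within 45 mm of the drawer floor) (x of lantern in the frame of drawer_floor between -0.02 and 0.11 m and y of lantern in the frame of drawer_floor between -0.13 and 0.045 m and z of lantern in the frame of drawer_floor below 0.045 m and linear speed of lantern above 0.5 m/s).
It fails at once if the billy can is shifted on its hook by more than 40 mm or taken off it (distance of billy from where it was at the start of the episode above 0.04 m).
It fails at once if a bowl, the tongs or the round tin is shifted by more than 30 mm (distance of any of bowl_a, bowl_b, tongs, tin from where it was at the start of the episode above 0.03 m).
It also fails if it takes over 70 s, if anything falls off the work surface, if the arm or the gripper's body presses on something with over 40 N, if the wrist force passes 120 N, or if a joint passes its speed limit or range.

## Working session

There is one attempt and no reset: what is moved stays moved. The work goes in short steps, Python scripts to look and compute and a tool call to move; the robot and the scene stay as the last step left them, time stands still between calls to the robot, and variables do not carry over. Pictures are saved under pics/ and viewed, at most 10 in all, crops included, and the job is handed in when it is done.

Besides the shell and the picture viewer there is one more tool, called after "Call:" by a JSON object that holds its "method" and its "body". send_rows: Moves the arm, as the interface text tells. Its arguments: {"type":"object","properties":{"steps":{"type":"string"}},"required":["steps"]}

```bash
mkdir -p pics
cat > h.py <<'E'
from workcell import *
import numpy as np, cv2
def snap(name):
    c=camera(name); np.savez(f'{name}.npz',**{k:v for k,v in c.items() if not isinstance(v,str)}); return c
def world(c,u,v,d=None):
    K=c['camera_matrix'];E=c['extrinsics']
    d=c['range_z'][v,u] if d is None else d
    p=np.array([(u-K[0,2])/K[0,0]*d,(v-K[1,2])/K[1,1]*d,d])
    return E[:3,:3].T@(p-E[:3,3])
def cloud(c):
    K=c['camera_matrix'];E=c['extrinsics'];d=c['range_z']
    v,u=np.indices(d.shape)
    p=np.stack([(u-K[0,2])/K[0,0]*d,(v-K[1,2])/K[1,1]*d,d],-1)
    w=(p-E[:3,3])@E[:3,:3]; w[d==0]=np.nan; return w
E
python3 - <<'E'
from h import *
for n in('scene','top'):
    c=snap(n); cv2.imwrite(f'pics/{n}1.png',c['frame'][...,::-1])
    print(n, c['camera_matrix'].tolist(), -c['extrinsics'][:3,:3].T@c['extrinsics'][:3,3])
o=get_obs();print(o['clock'],o['eef_pos'],o['tool_rot'],o['grip_width'])
E
```

```text
scene [[483.80404946405133, 0.0, 317.83308743907895], [0.0, 483.80404946405133, 196.08489352352976], [0.0, 0.0, 1.0]] [ 0.68437645 -0.94677897  1.12804389]
top [[506.6531790766387, 0.0, 313.4943404294338], [0.0, 506.6531790766387, 192.76029253688998], [0.0, 0.0, 1.0]] [0.43946147 0.06158214 1.5813244 ]
0.1 [0.18562117 0.46366176 0.23050333] [ 1.89245586e-01  9.81929334e-01 -9.26999749e-04 -1.79034597e-04] 0.08534137255119267
```

View pics/scene1.png

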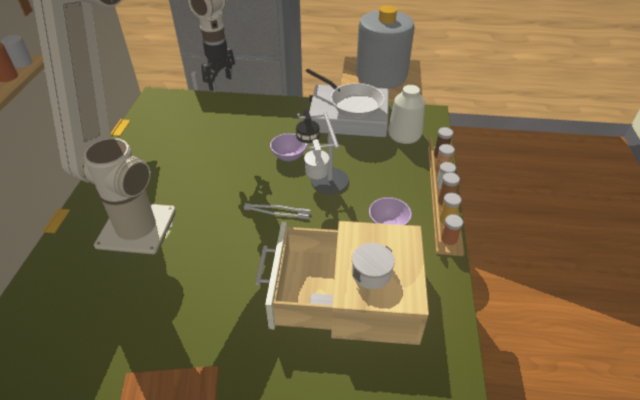

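View pics/top1.png

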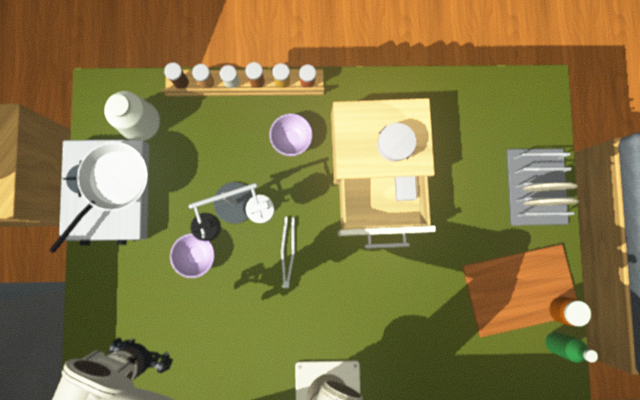

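The top view shows the black lantern hanging on the left hook at about (205,226) and the billy at (259,208). A bowl sits near the lantern at (192,256), and the open drawer spans (340-433, 178-235) with its handle at (388,243). Next I'll measure these.

Run:
```python
from h import *
c=dict(np.load('top.npz')); w=cloud(c)
f=cv2.resize(c['frame'][170:280,150:290],None,fx=5.6,fy=5.4,interpolation=cv2.INTER_CUBIC)
cv2.imwrite('pics/topcrop.png',f[...,::-1])
z=w[...,2]
def rep(name,m):
    p=w[m]; print(name,len(p),np.median(p,0).round(4),p.min(0).round(3),p.max(0).round(3)); return p
def fit(p):
    r=cv2.minAreaRect((p[:,:2]*1000).astype(np.float32)); print('   rect mm',np.round(r[0],1),np.round(r[1],1),round(r[2],2))
v,u=np.indices(z.shape)
def box(a,b,c_,d): return (u>=a)&(u<=b)&(v>=c_)&(v<=d)
p=rep('stand top',box(180,280,175,240)&(z>.19)&(z<.27));
fit(rep('crossbar',box(185,262,178,212)&(z>.215)&(z<.24)))
fit(rep('cab top',box(325,440,95,185)&(z>.13)&(z<.15)))
fit(rep('front edge',box(332,440,222,240)&(z>.115)&(z<.14)))
fit(rep('handle',box(360,415,236,252)&(z>.085)&(z<.12)))
fit(rep('matchtin',box(390,420,172,202)&(z>.04)&(z<.075)))
rep('drawer floor',box(345,385,185,220)&(z<.04))
p=rep('bowl b',box(165,216,232,280)&(z>.035)&(z<.1));fit(p)
s=dict(np.load('scene.npz'));ws=cloud(s)
for (cc,n) in((w,'top'),(ws,'scene')):
    m=(np.abs(cc[...,0]-.5)<.25)&(np.abs(cc[...,1]-.33)<.25)&(cc[...,2]>.19)&(cc[...,2]<.3)
    q=cc[m]; print(n,len(q)); np.save(n+'_stand.npy',q)
# raster of heights, metric
q=np.vstack([np.load('top_stand.npy')]); 
for zz in(.2,.215,.23,.245,.26):
    t=q[(q[:,2]>=zz-.0075)&(q[:,2]<zz+.0075)]; print(zz,len(t), t.min(0).round(3) if len(t) else '', t.max(0).round(3) if len(t) else '')
```

```text
stand top 750 [0.5542 0.286  0.2265] [0.468 0.16  0.19 ] [0.612 0.372 0.239]
crossbar 483 [0.5712 0.2455 0.2256] [0.533 0.175 0.216] [0.612 0.372 0.235]
   rect mm [550.2 272.2] [ 80.5 190.9] 15.0
cab top 6197 [ 0.7543 -0.1451  0.1405] [ 0.634 -0.311  0.13 ] [ 0.866 -0.025  0.15 ]
   rect mm [ 750.9 -168.5] [227.6 281.6] 1.61
front edge 670 [ 0.4863 -0.1713  0.1266] [ 0.473 -0.311  0.115] [ 0.509 -0.038  0.138]
   rect mm [ 489.7 -174.8] [272.2  34.8] 89.34
handle 209 [ 0.4431 -0.176   0.107 ] [ 0.435 -0.242  0.096] [ 0.468 -0.112  0.115]
   rect mm [ 450.9 -177. ] [129.6  31.9] 89.18
matchtin 523 [ 0.6147 -0.2477  0.057 ] [ 0.57  -0.292  0.04 ] [ 0.65  -0.216  0.07 ]
   rect mm [ 609.6 -254.3] [80.1 75.7] 0.99
drawer floor 1463 [ 0.5731 -0.1258  0.0227] [ 0.517 -0.19   0.01 ] [ 0.628 -0.063  0.036]
bowl b 431 [0.4115 0.4278 0.0493] [0.357 0.335 0.035] [0.482 0.464 0.065]
   rect mm [416.  400.9] [128.  121.4] 66.05
top 750
scene 544
0.2 19 [0.486 0.162 0.193] [0.578 0.358 0.206]
0.215 107 [0.479 0.16  0.21 ] [0.612 0.372 0.222]
0.23 607 [0.468 0.162 0.223] [0.612 0.37  0.237]
0.245 7 [0.471 0.177 0.238] [0.519 0.349 0.239]
0.26 0
```

View pics/topcrop.png

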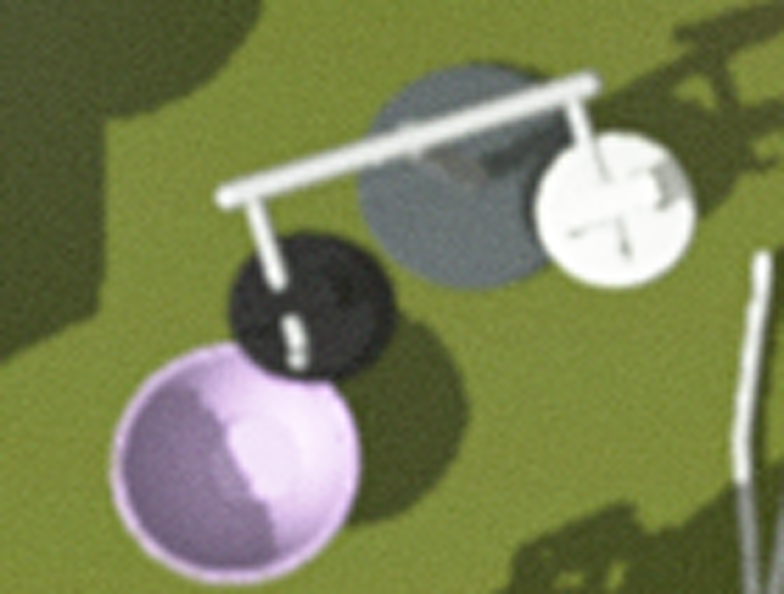

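```bash
cat >> h.py <<'E'
def atz(c,u,v,z):
    K=c['camera_matrix'];E=c['extrinsics'];R=E[:3,:3].T;o=-R@E[:3,3]
    r=R@np.array([(u-K[0,2])/K[0,0],(v-K[1,2])/K[1,1],1.]); return o+r*(z-o[2])/r[2]
E
python3 - <<'E'
from h import *
c=dict(np.load('top.npz'))
g=lambda x,y,z: atz(c,150+(x+.5)/5.6-.5,170+(y+.5)/5.4-.5,z)
L=g(218,198,.22);R=g(597,82,.22);d=(L-R)[:2];print('L,R',L,R,np.linalg.norm(d)); 
y=d/np.linalg.norm(d); yaw=np.arctan2(-y[0],y[1]);x=np.array([y[1],-y[0]]);print('yaw',yaw, np.degrees(yaw))
mid=(L+R)[:2]/2
for s in(1,-1):
    print('hook',s, mid+y*80*s/1000-x*.06,'tip', mid+y*.08*s-x*.089)
print('tip meas',g(298,364,.237),'loop',g(287,303,.231),'billy ctr lid',g(616,210,.137+.0))
print('lantern disc', g(313,306,.18))
p=atz(c,388,244,.107);print('handle',p, atz(c,388,232,.128), atz(c,340,232,.128),atz(c,434,230,.128))
print('cabtop corners',[atz(c,*q,.14)[:2].round(3) for q in((332,100),(430,98),(434,177),(333,179))])
s=dict(np.load('scene.npz'))
f=cv2.resize(s['frame'][90:210,260:420],None,fx=5,fy=5,interpolation=cv2.INTER_CUBIC);cv2.imwrite('pics/sc.png',f[...,::-1])
E
```

```text
L,R [0.55160792 0.37305569 0.22      ] [0.60747284 0.19161395 0.22      ] 0.18984729727717764
yaw 0.29868367239813565 17.113313837881293
hook 1 [0.49865591 0.34113705] tip [0.47093989 0.33260344]
hook -1 [0.54573789 0.1882211 ] tip [0.51802188 0.17968749]
tip meas [0.46848676 0.33072409 0.237     ] loop [0.49854973 0.33737973 0.231     ] billy ctr lid [0.5494803  0.19003609 0.137     ]
lantern disc [0.49908129 0.33504765 0.18      ]
handle [ 0.44359535 -0.17907601  0.107     ] [ 0.47777208 -0.17666859  0.128     ] [ 0.47966627 -0.03886102  0.128     ] [ 0.48168167 -0.30936455  0.128     ]
cabtop corners [array([ 0.864, -0.022]), array([ 0.867, -0.31 ]), array([ 0.634, -0.312]), array([ 0.631, -0.021])]
```

View pics/sc.png

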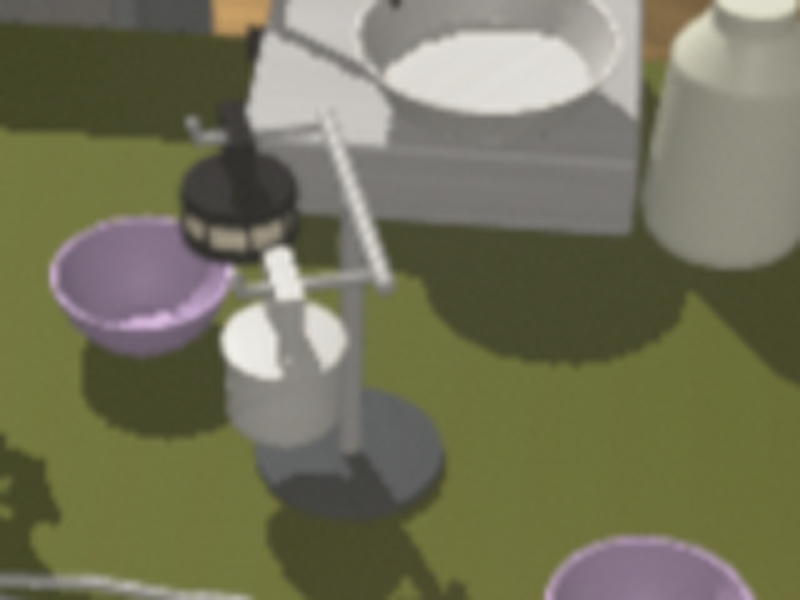

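The lantern is on the left hook: loop at about (0.4985, 0.338, 0.231), with the stand yawed about 0.296 rad. The computed hook matches the measured loop to within about 4 mm. I'll move above it.

Call:
{"method": "send_rows", "body": {"steps": "1 0.031 -0.0125 0.014 0 0 0.068; 1 0.031 -0.0125 0.014 0 0 0.068; 1 0.031 -0.0125 0.014 0 0 0.068; 1 0.031 -0.0125 0.014 0 0 0.068; 1 0.031 -0.0125 0.014 0 0 0.068"}}

```text
clock: 0.52
eef_pos: [0.3418, 0.4007, 0.3015]
tool_rot: [0.018, 1.0, -0.0, -0.0]
ft_force: [0.1, 0.6, 0.1]
grip_width: 0.0857
grasp_force: 0.0
```

Call:
{"method": "send_rows", "body": {"steps": "1 0.031 -0.0125 0 0 0 0.068; 1 0.031 -0.0125 0 0 0 0.068; 1 0.031 -0.0125 0 0 0 0.068; 1 0.031 -0.0125 0 0 0 0.068; 1 0.031 -0.0125 0 0 0 0.065"}}

```text
clock: 0.93
eef_pos: [0.4971, 0.3381, 0.3008]
tool_rot: [-0.149, 0.989, -0.0, -0.001]
ft_force: [-0.2, 0.6, 0.2]
grip_width: 0.0855
grasp_force: 0.0
```

```bash
cat >> h.py <<'E'
from scipy.spatial.transform import Rotation as Ro
def pose():
    o=get_obs(); R=Ro.from_quat(o['tool_rot']).as_matrix(); y=R[:,1]
    print('t',o['clock'],'p',o['eef_pos'].round(4),'z',R[:,2].round(3),'yaw',round(float(np.arctan2(-y[0],y[1])),3),'w',round(o['grip_width'],4),'gf',o['grasp_force'],'F',np.round(o['ft_force'],1)); return o,R
def wproj(c,R,p,P):  # world points -> wrist pixels
    T=c['T_tool_cam']; q=(np.atleast_2d(P)-p)@R; q=(q-T[:3,3])@T[:3,:3]
    th=np.arctan2(np.hypot(q[:,0],q[:,1]),q[:,2]); ph=np.arctan2(q[:,1],q[:,0]); K=c['camera_matrix']
    return np.c_[K[0,2]+K[0,0]*th*np.cos(ph),K[1,2]+K[1,1]*th*np.sin(ph)]
def wray(c,R,p,u,v,z):
    K=c['camera_matrix'];T=c['T_tool_cam'];a=np.array([(u-K[0,2])/K[0,0],(v-K[1,2])/K[1,1]]);th=np.hypot(*a)
    r=np.r_[a/th*np.sin(th),np.cos(th)] if th>0 else np.array([0,0,1.])
    r=R@T[:3,:3]@r; o=p+R@T[:3,3]; return o+r*(z-o[2])/r[2]
E
python3 - <<'E'
from h import *
o,R=pose(); c=snap('wrist'); cv2.imwrite('pics/w1.png',c['frame'][...,::-1])
print(c['T_tool_cam'].round(3).tolist(),c['camera_matrix'][0,0])
print(wproj(c,R,o['eef_pos'],[[.4985,.3385,.231],[.4709,.332,.237],[.5516,.373,.22]]))
E
```

```text
t 0.9333 p [0.4971 0.3381 0.3008] z [-0.001 -0.001 -1.   ] yaw 0.299 w 0.0855 gf 0.0 F [-0.2  0.6  0.2]
[[0.0, -0.955, -0.297, 0.076], [1.0, 0.0, 0.0, -0.001], [0.0, -0.297, 0.955, -0.142], [0.0, 0.0, 0.0, 1.0]] 309.70691628693146
[[325.20142126 214.70470333]
 [328.13091697 178.83667677]
 [345.57577536 277.99141937]]
```

View pics/w1.png

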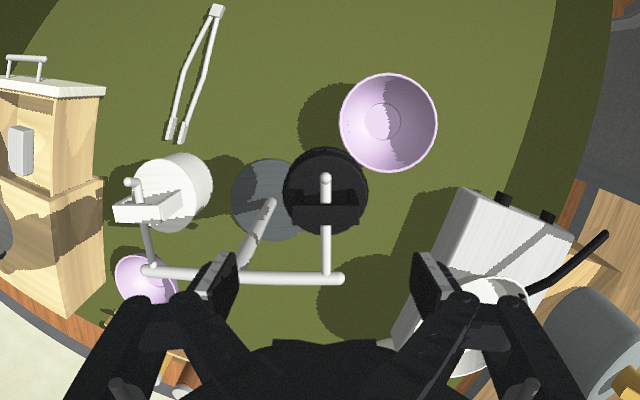

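The wrist view has the loop crossbar's top centred at about (325,214), exactly where predicted, and the fingers straddle it. Descending.

Call:
{"method": "send_rows", "body": {"steps": "1 0.001 0 -0.025 0 0 0; 1 0 0 -0.025 0 0 0; 1 0 0 -0.025 0 0 0; 1 0 0 -0.02 0 0 0; 1 0 0 -0.015 0 0 0"}}

```text
clock: 1.4
eef_pos: [0.4955, 0.3383, 0.1882]
tool_rot: [-0.147, 0.989, -0.001, -0.002]
ft_force: [-0.8, 0.4, 0.3]
grip_width: 0.0855
grasp_force: 0.0
```

Call:
{"method": "send_rows", "body": {"steps": "0.2 0 0 0 0 0 0; -0.2 0 0 0 0 0 0; -0.6 0 0 0 0 0 0; -1 0 0 0 0 0 0; -1 0 0 0 0 0 0"}}

```text
clock: 1.82
eef_pos: [0.4975, 0.3397, 0.1927]
tool_rot: [-0.148, 0.989, 0.001, 0.001]
ft_force: [1.0, 0.3, 0.4]
grip_width: 0.0493
grasp_force: 62.3
```

Call:
{"method": "send_rows", "body": {"steps": "-1 0 0 0 0 0 0; -1 0 0 0 0 0 0; -1 0 0 0 0 0 0; -1 0 0 0 0 0 0; -1 0 0 0 0 0 0"}}

```text
clock: 2.23
eef_pos: [0.4974, 0.3397, 0.1925]
tool_rot: [-0.148, 0.989, 0.001, 0.001]
ft_force: [-0.7, 0.3, 6.1]
grip_width: 0.0491
grasp_force: 62.7
```

Call:
{"method": "send_rows", "body": {"steps": "-1 0 0 0.004 0 0 0; -1 0 0 0.006 0 0 0; -1 0 0 0.006 0 0 0; -1 0 0 0.006 0 0 0; -1 0 0 0 0 0 0"}}

```text
clock: 2.65
eef_pos: [0.4973, 0.3395, 0.2147]
tool_rot: [-0.148, 0.989, 0.0, 0.001]
ft_force: [0.5, 0.6, -1.8]
grip_width: 0.0491
grasp_force: 62.4
```

Run:
```python
from h import *
o,R=pose(); c=snap('wrist'); cv2.imwrite('pics/w2.png',c['frame'][...,::-1])
```

```text
t 2.65 p [0.4973 0.3395 0.2147] z [ 0.002  0.001 -1.   ] yaw 0.296 w 0.0491 gf 62.35915660858154 F [ 0.5  0.6 -1.8]
```

View pics/w2.png

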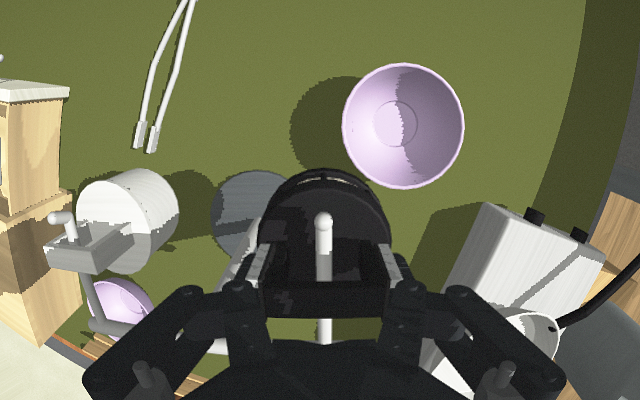

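The lantern is held at the loop with 1.8 N hanging on it, and the crossbar is raised above the arm and its tip (323,222). Now I'll slide it out along the stand's -x.

Call:
{"method": "send_rows", "body": {"steps": "-1 -0.010 -0.003 0 0 0 0; -1 -0.016 -0.005 0 0 0 0; -1 -0.016 -0.005 0 0 0 0; -1 -0.016 -0.005 0 0 0 0; -1 -0.016 -0.005 0 0 0 0"}}

```text
clock: 3.12
eef_pos: [0.4219, 0.3157, 0.2129]
tool_rot: [-0.147, 0.989, -0.0, -0.0]
ft_force: [-0.4, -0.3, -2.0]
grip_width: 0.0494
grasp_force: 62.3
```

Call:
{"method": "send_rows", "body": {"steps": "-1 -0.006 -0.003 0.016 0 0 0; -1 0 -0.004 0.016 0 0 0; -1 0 -0.008 0.016 0 0 0; -1 0 -0.016 0.016 0 0 0; -1 0 -0.025 0.01 0 0 0"}}

```text
clock: 3.53
eef_pos: [0.4171, 0.2612, 0.2886]
tool_rot: [-0.149, 0.989, 0.001, 0.001]
ft_force: [1.6, -0.6, -1.7]
grip_width: 0.0491
grasp_force: 62.7
```

Call:
{"method": "send_rows", "body": {"steps": "-1 0 -0.032 0 0 0 -0.029; -1 0 -0.032 0 0 0 -0.029; -1 0 -0.032 0 0 0 -0.029; -1 0 -0.032 0 0 0 -0.029; -1 0 -0.032 0 0 0 -0.029"}}

```text
clock: 3.95
eef_pos: [0.4163, 0.0987, 0.2872]
tool_rot: [-0.075, 0.997, -0.0, 0.0]
ft_force: [0.7, -0.2, -2.5]
grip_width: 0.0494
grasp_force: 62.8
```

Call:
{"method": "send_rows", "body": {"steps": "-1 0.0276 -0.030 0 0 0 -0.029; -1 0.0276 -0.030 0 0 0 -0.029; -1 0.0276 -0.030 0 0 0 -0.029; -1 0.0276 -0.030 0 0 0 -0.029; -1 0.0276 -0.030 0 0 0 -0.025"}}

```text
clock: 4.37
eef_pos: [0.5556, -0.0516, 0.2872]
tool_rot: [-0.004, 1.0, 0.0, 0.0]
ft_force: [0.6, 0.7, -2.2]
grip_width: 0.0496
grasp_force: 62.7
```

Call:
{"method": "send_rows", "body": {"steps": "-1 0 -0.027 -0.01 0 0 0; -1 0 -0.024 -0.02 0 0 0; -1 0 -0.016 -0.02 0 0 0; -1 0 -0.006 -0.01 0 0 0; -1 0 0 0 0 0 0"}}

```text
clock: 4.78
eef_pos: [0.5528, -0.1237, 0.2239]
tool_rot: [-0.004, 1.0, 0.001, -0.003]
ft_force: [0.4, 0.5, -3.4]
grip_width: 0.0493
grasp_force: 62.7
```

Run:
```python
from h import *
o,R=pose(); c=snap('top')
f=cv2.resize(c['frame'][90:270,300:460],None,fx=3.3,fy=3.3,interpolation=cv2.INTER_CUBIC);cv2.imwrite('pics/t2.png',f[...,::-1])
c=snap('wrist'); p=o['eef_pos']
cv2.imwrite('pics/w3.png',c['frame'][...,::-1])
print(wproj(c,R,p,[[.552,-.123,.022],[.499,-.123,.128],[.478,-.123,.128],[.499,-.048,.128],[.443,-.18,.107]]).round())
```

```text
t 4.7833 p [ 0.5528 -0.1237  0.2239] z [-0.007  0.001 -1.   ] yaw 0.008 w 0.0493 gf 62.70374804735184 F [ 0.4  0.5 -3.4]
[[325. 173.]
 [327. 135.]
 [327. 108.]
 [421. 138.]
 [258.  68.]]
```

View pics/w3.png

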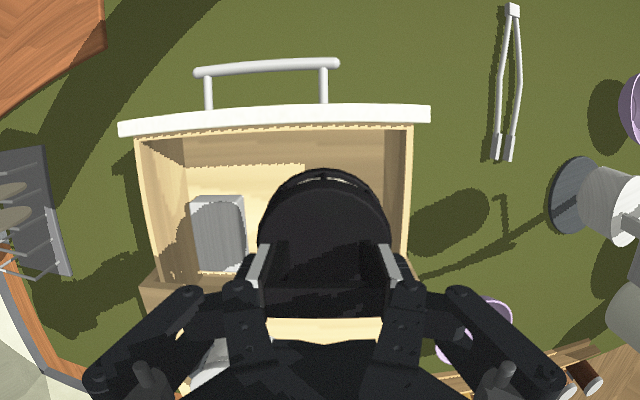

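The wrist view shows the lantern over the free +y part. The drawer's front strip is at rows 104-131, the +y wall at column 413 and the match tin well to the left at (215,235). Lowering.

Call:
{"method": "send_rows", "body": {"steps": "-1 0 -0.002 -0.02 0 0 0; -1 0 0 -0.028 0 0 0; -1 0 0 -0.028 0 0 0; -1 0 0 -0.026 0 0 0; -1 0 0 -0.016 0 0 0"}}

```text
clock: 5.3
eef_pos: [0.5547, -0.1229, 0.1085]
tool_rot: [-0.006, 1.0, 0.0, -0.0]
ft_force: [-0.7, 0.0, -2.1]
grip_width: 0.0494
grasp_force: 62.8
```

Call:
{"method": "send_rows", "body": {"steps": "-1 0 0 -0.008 0 0 0; -1 0 0 -0.006 0 0 0; -1 0 0 -0.006 0 0 0; -1 0 0 -0.004 0 0 0; -1 0 0 0 0 0 0"}}

```text
clock: 5.72
eef_pos: [0.5553, -0.1246, 0.0857]
tool_rot: [-0.005, 1.0, -0.0, 0.0]
ft_force: [-0.4, -0.6, -2.1]
grip_width: 0.0491
grasp_force: 62.8
```

Call:
{"method": "send_rows", "body": {"steps": "-1 0 0 -0.003 0 0 0; -1 0 0 -0.003 0 0 0; -1 0 0 -0.002 0 0 0; -1 0 0 -0.002 0 0 0; -1 0 0 0 0 0 0"}}

```text
clock: 6.13
eef_pos: [0.5545, -0.1249, 0.0749]
tool_rot: [-0.005, 1.0, 0.0, -0.0]
ft_force: [0.1, -0.9, -3.0]
grip_width: 0.0496
grasp_force: 62.8
```

Call:
{"method": "send_rows", "body": {"steps": "-1 0 0 -0.001 0 0 0; -1 0 0 -0.001 0 0 0; -1 0 0 -0.001 0 0 0; -1 0 0 0 0 0 0; -1 0 0 0 0 0 0"}}

```text
clock: 6.55
eef_pos: [0.5548, -0.1248, 0.0722]
tool_rot: [-0.005, 1.0, 0.0, -0.0]
ft_force: [0.1, 0.7, -0.8]
grip_width: 0.0494
grasp_force: 62.8
```

Call:
{"method": "send_rows", "body": {"steps": "-1 0 0 -0.001 0 0 0; -1 0 0 0 0 0 0; -1 0 0 -0.001 0 0 0; -1 0 0 0 0 0 0; -1 0 0 0 0 0 0"}}

```text
clock: 6.97
eef_pos: [0.5552, -0.1249, 0.0707]
tool_rot: [-0.005, 1.0, -0.0, 0.001]
ft_force: [-0.4, 0.2, 0.0]
grip_width: 0.0493
grasp_force: 62.8
```

The weight is off the fingers, so I'll open gradually.

Call:
{"method": "send_rows", "body": {"steps": "0.2 0 0 0 0 0 0; 0.3 0 0 0 0 0 0; 0.5 0 0 0 0 0 0; 0.6 0 0 0 0 0 0; 0.6 0 0 0 0 0 0"}}

```text
clock: 7.38
eef_pos: [0.5549, -0.1248, 0.0703]
tool_rot: [-0.005, 1.0, -0.0, 0.0]
ft_force: [-0.1, -0.5, 0.5]
grip_width: 0.0683
grasp_force: 0.0
```

Call:
{"method": "send_rows", "body": {"steps": "0.6 0 0 0.005 0 0 0; 0.6 0 0 0.015 0 0 0; 0.6 0 0 0.025 0 0 0; 0.6 0 0 0.03 0 0 0; 0.6 0 0 0.03 0 0 0"}}

```text
clock: 7.8
eef_pos: [0.5542, -0.1247, 0.1762]
tool_rot: [-0.005, 1.0, 0.0, -0.001]
ft_force: [0.1, -0.6, 0.7]
grip_width: 0.0684
grasp_force: 0.0
```

Call:
{"method": "send_rows", "body": {"steps": "0.6 -0.02 0 0.03 0 0 0; 0.6 -0.035 -0.01 0 0 0 0; 0.6 -0.035 -0.01 0 0 0 0; 0.6 -0.035 -0.01 0 0 0 0; 0.6 -0.03 -0.01 0 0 0 0"}}

```text
clock: 8.22
eef_pos: [0.3977, -0.1648, 0.2058]
tool_rot: [-0.005, 1.0, -0.0, 0.0]
ft_force: [-0.4, -0.8, 0.5]
grip_width: 0.0684
grasp_force: 0.0
```

Run:
```python
from h import *
o,R=pose(); c=snap('wrist'); p=o['eef_pos']
cv2.imwrite('pics/w4.png',c['frame'][...,::-1])
print(wproj(c,R,p,[[.4436,-.18,.107],[.555,-.125,.109]]).round())
```

```text
t 8.2167 p [ 0.3977 -0.1648  0.2058] z [ 0. -0. -1.] yaw 0.011 w 0.0684 gf 0.0 F [-0.4 -0.8  0.5]
[[307. 250.]
 [361. 345.]]
```

View pics/w4.png

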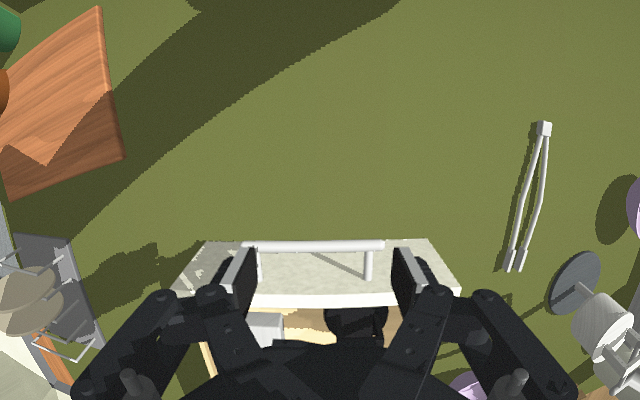

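The handle is centred at about (313,247), as predicted. I'll check the lantern from above numerically while the fingers close and come down in front of the handle.

Call:
{"method": "send_rows", "body": {"steps": "-1 -0.005 -0.013 -0.01 0 0 0; -1 0 0 -0.03 0 0 0; -1 0 0 -0.03 0 0 0; -1 0 0 -0.03 0 0 0; -1 0 0 -0.02 0 0 0"}}

```text
clock: 8.68
eef_pos: [0.3938, -0.1775, 0.0835]
tool_rot: [-0.005, 1.0, 0.0, -0.001]
ft_force: [0.6, 0.0, -0.2]
grip_width: 0.0078
grasp_force: 0.0
```

Run:
```python
from h import *
pose(); c=snap('top'); w=cloud(c)
m=(abs(w[...,0]-.555)<.05)&(abs(w[...,1]+.125)<.055)&(w[...,2]>.04)
q=w[m]; 
for a,b in((.045,.08),(.085,.13)):
    t=q[(q[:,2]>a)&(q[:,2]<b)]; print(len(t),t.mean(0).round(3),np.median(t,0).round(3),t.min(0).round(3),t.max(0).round(3))
f=cv2.resize(c['frame'][150:270,300:460],None,fx=4.5,fy=4.5,interpolation=cv2.INTER_CUBIC);cv2.imwrite('pics/t3.png',f[...,::-1])
```

```text
t 8.6833 p [ 0.3938 -0.1775  0.0835] z [-0.001  0.001 -1.   ] yaw 0.01 w 0.0078 gf 0.0 F [ 0.6  0.  -0.2]
413 [ 0.555 -0.123  0.062] [ 0.55  -0.123  0.062] [ 0.519 -0.163  0.051] [ 0.595 -0.087  0.079]
105 [ 0.556 -0.125  0.108] [ 0.557 -0.124  0.109] [ 0.548 -0.15   0.086] [ 0.565 -0.1    0.117]
```

View pics/t3.png

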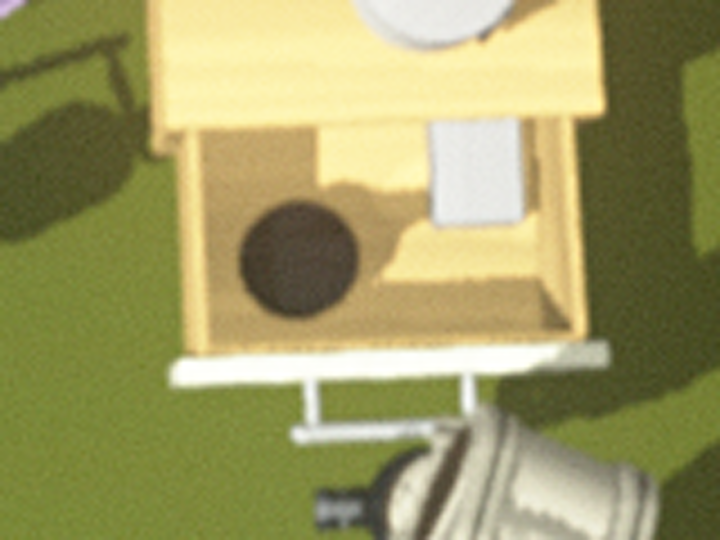

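The top view shows the lantern upright at crop (298,258), with body top 62 mm and loop 109 mm above the counter as expected. I'll push the handle gently.

Call:
{"method": "send_rows", "body": {"steps": "-1 0.01 0 0 0 0 0; -1 0.008 0 0 0 0 0; -1 0.006 0 0 0 0 0; -1 0.006 0 0 0 0 0; -1 0.006 0 0 0 0 0"}}

```text
clock: 9.15
eef_pos: [0.4324, -0.1781, 0.0866]
tool_rot: [-0.005, 1.0, -0.001, 0.001]
ft_force: [-1.5, -0.6, 1.7]
grip_width: 0.0
grasp_force: 0.6
```

Call:
{"method": "send_rows", "body": {"steps": "-1 0.006 0 0 0 0 0; -1 0.006 0 0 0 0 0; -1 0.006 0 0 0 0 0; -1 0.007 0 0 0 0 0; -1 0.007 0 0 0 0 0"}}

```text
clock: 9.57
eef_pos: [0.4633, -0.1776, 0.0852]
tool_rot: [-0.005, 1.0, 0.0, -0.0]
ft_force: [-1.3, 1.8, 0.1]
grip_width: -0.0
grasp_force: 0.7
```

Call:
{"method": "send_rows", "body": {"steps": "-1 0.008 0 0 0 0 0; -1 0.008 0 0 0 0 0; -1 0.008 0 0 0 0 0; -1 0.008 0 0 0 0 0; -1 0.008 0 0 0 0 0"}}

```text
clock: 9.98
eef_pos: [0.5036, -0.1777, 0.0851]
tool_rot: [-0.005, 1.0, 0.0, -0.0]
ft_force: [-1.1, 1.6, 0.8]
grip_width: 0.0003
grasp_force: 0.7
```

Call:
{"method": "send_rows", "body": {"steps": "-1 0.008 0 0 0 0 0; -1 0.008 0 0 0 0 0; -1 0.008 0 0 0 0 0; -1 0.007 0 0 0 0 0; -1 0.006 0 0 0 0 0"}}

```text
clock: 10.4
eef_pos: [0.5408, -0.1778, 0.0853]
tool_rot: [-0.005, 1.0, -0.0, 0.0]
ft_force: [-1.0, 1.3, -0.7]
grip_width: -0.0002
grasp_force: 0.6
```

Call:
{"method": "send_rows", "body": {"steps": "-1 0.005 0 0 0 0 0; -1 0.005 0 0 0 0 0; -1 0.004 0 0 0 0 0; -1 0.003 0 0 0 0 0; -1 0.003 0 0 0 0 0"}}

```text
clock: 10.82
eef_pos: [0.5601, -0.1778, 0.0853]
tool_rot: [-0.005, 1.0, 0.0, -0.0]
ft_force: [-1.4, 0.8, 0.3]
grip_width: -0.0
grasp_force: 0.6
```

Call:
{"method": "send_rows", "body": {"steps": "-1 0.002 0 0 0 0 0; -1 0.002 0 0 0 0 0; -1 0.002 0 0 0 0 0; -1 0.001 0 0 0 0 0; -1 0.001 0 0 0 0 0"}}

```text
clock: 11.23
eef_pos: [0.5679, -0.1779, 0.0853]
tool_rot: [-0.005, 1.0, -0.0, -0.0]
ft_force: [-1.7, 0.7, -0.9]
grip_width: 0.0001
grasp_force: 0.5
```

Call:
{"method": "send_rows", "body": {"steps": "-1 0.002 0 0 0 0 0; -1 0.002 0 0 0 0 0; -1 0.001 0 0 0 0 0; -1 0.001 0 0 0 0 0; -1 0 0 0 0 0 0"}}

```text
clock: 11.65
eef_pos: [0.5722, -0.1778, 0.0852]
tool_rot: [-0.005, 1.0, 0.0, -0.002]
ft_force: [-6.1, 1.1, 3.4]
grip_width: -0.0002
grasp_force: 3.0
```

Call:
{"method": "send_rows", "body": {"steps": "-1 0.001 0 0 0 0 0; -1 0.001 0 0 0 0 0; -1 0 0 0 0 0 0; -1 0 0 0 0 0 0; -1 0 0 0 0 0 0"}}

```text
clock: 12.07
eef_pos: [0.5722, -0.1778, 0.0852]
tool_rot: [-0.005, 1.0, 0.0, -0.003]
ft_force: [-10.4, 0.4, 5.9]
grip_width: 0.0001
grasp_force: 5.3
```

Call:
{"method": "send_rows", "body": {"steps": "-1 -0.005 0 0 0 0 0; -1 -0.015 0 0 0 0 0; -1 -0.025 0 0 0 0 0; -1 -0.035 0 0.01 0 0 0; -1 -0.035 0 0.03 0 0 0"}}

```text
clock: 12.48
eef_pos: [0.4609, -0.177, 0.1192]
tool_rot: [-0.005, 1.0, 0.001, -0.003]
ft_force: [-0.1, 0.5, 0.3]
grip_width: 0.0
grasp_force: 0.0
```

Call:
{"method": "send_rows", "body": {"steps": "-1 -0.035 0 0.03 0 0 0; -1 0 0 0.03 0 0 0; -1 0 0 0.03 0 0 0; -1 0 0 0 0 0 0; -1 0 0 0 0 0 0"}}

```text
clock: 12.9
eef_pos: [0.4347, -0.1789, 0.2121]
tool_rot: [-0.005, 1.0, -0.002, 0.004]
ft_force: [0.4, -0.5, -1.0]
grip_width: -0.0
grasp_force: 0.0
```

Run:
```python
from h import *
pose(); c=snap('top'); cv2.imwrite('pics/t4.png',c['frame'][...,::-1]); w=cloud(c)
m=(abs(w[...,1]+.177)<.05)&(abs(w[...,2]-.105)<.009)&(w[...,0]>.5)&(w[...,0]<.6);print(w[m].mean(0),np.median(w[m],0),m.sum())
```

```text
t 12.9 p [ 0.4347 -0.1789  0.2121] z [ 0.007 -0.003 -1.   ] yaw 0.01 w -0.0 gf 0.0 F [ 0.4 -0.5 -1. ]
[ 0.58790933 -0.17725717  0.10714662] [ 0.58703498 -0.1774924   0.10769442] 126
```

View pics/t4.png

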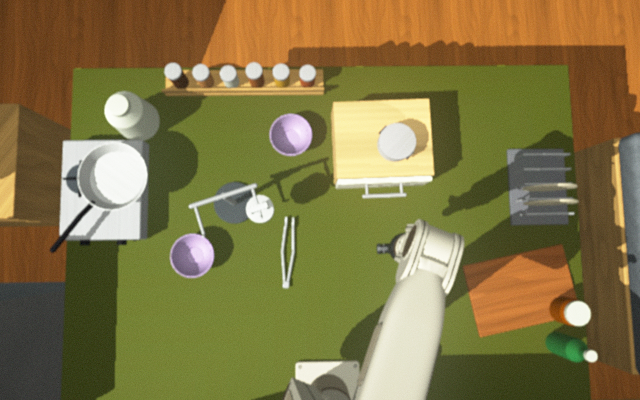

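The drawer is shut (handle at (384,195), hard stop reached), the billy still hangs at (259,208), and everything else is where it was. The arm is clear, so I'll hand in.

```bash
python3 -c "
from workcell import *
print(job_done())"
```

```text
the job is handed in; nothing more can be done
None
```

The lantern came off its hook and stood upright in the drawer when I let go; the drawer was then pushed gently to its stop, nothing else looks moved, and the job is handed in (no verdict returned).

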